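Re-set the stop collar of a spice caddy

TASK

Secure the two spice jars in the caddy: loosen the thumb screw on the stop collar before moving the collar, slide the collar along its rod until its sprung pad presses the jars gently against the end bracket with about 8 N (never more than 16 N), then tighten the thumb screw fully so that the collar keeps holding them, and let go. Keep the jars upright in the caddy and leave the other things on the worktop where they are.

Things in the scene. Friction and masses are not known exactly. Their poses are not given: they have to be found in the camera images.
- caddy: wooden base 130 x 340 x 12 mm, fixed to the worktop; origin: centre of its underside; x across, y along. Two rails up to z = 26 mm form a 50 mm wide lane for the jars along y, centred on x = +25 mm
- rod_mid (a point): middle of the horizontal steel rod, 12 mm thick, that runs along the caddy's y; at caddy x = -40, y = 0, z = 95 mm. The rod is held by two posts (22 x 16 mm, up to z = 112 mm) at caddy y = -130 and +130 mm. A strip with fine cross notches, 3.6 mm apart, is let into its top
- lane_end (a point): point on the lane's floor at caddy x = +25, y = +115, z = 12 mm. Near it stands the fixed upright steel end bracket (46 mm wide, up to z = 120 mm); its face toward the jars lies somewhere between 24 mm before and 24 mm behind this point along the caddy's y: it differs each time and is not reported
- stop (a joint): position in m of the stop collar along the rod, 0 to 0.13, grows in the caddy's +y direction (toward the end bracket). Screw loose, it slides with about 1.5 N of drag, plus 4 N per m/s. Screw tight, it holds more than 25 N; tightened between two notches, it settles into the nearest one when let go, up to 2 mm either way, and has about 0.5 mm of play
- collar (a point): middle of the steel stop collar on the rod (34 mm in diameter, 30 mm long), at caddy y = -75 mm + joint stop. An arm on it carries a paddle with the pad into the jar lane. The collar itself need not be touched: it can be slid by the thumb screw's wing, keeping hold of it from loosening to tightening
- thumb_screw (a joint): turn of the thumb screw in rad: 0 = fully tight (end stop), 1.4 = end of its travel; loosening is counterclockwise seen from above. The screw's sprung point sits in a notch of the rod: the collar is held below about 0.3 and quite free above 0.75. Stays where it is left; takes about 0.2 to 0.35 N m to turn
- wing (a point): centre of the thumb screw's wing, 145 mm over the worktop, straight above the collar. The wing is 36 mm long, 10 thick, 24 high (z = 133 to 157 mm; the boss under it ends at z = 119), to be pinched from above across its thickness. Its long direction, seen from above, is 45 degrees clockwise from this point's x axis; point and wing turn with the screw. Screw at 0: point x is parallel to caddy x
- pad: flat black rubber pad 38 x 46 mm, 6 mm thick, carried by the stop's paddle in the jar lane and facing the jars (caddy +y); origin: centre of its face, 50 mm over the worktop, at caddy x = +25, y = -60 mm + joint stop when unloaded. It is sprung: 1 N per mm pushed back, 15 mm of travel, no preload; it is rigid when pushed right back
- jar_black: spice jar with a black cap, 46 mm in diameter (43 mm body), 99 mm tall, loose, standing in the lane; origin: centre of its underside, z up. 0.14 kg or so
- jar_orange: spice jar with an orange cap, 46 mm in diameter (43 mm body), 113 mm tall, loose, standing in the lane; origin: centre of its underside, z up. 0.14 kg or so. Either jar may be the one nearer the end bracket; there are gaps of a few mm to a few cm before, between and behind them
- kitchen_timer: round kitchen timer 63 x 61 x 42 mm on the worktop, to be left alone; origin: centre of its underside
- matchbox: box of matches 36 x 53 x 15 mm on the worktop, to be left alone; origin: centre of its underside
- peeler: peeler 37 x 142 x 16 mm on the worktop, to be left alone; origin: centre of its underside

How it is judged:
By the outcome, as a careful person would: the job done as asked, in the order asked, and still so for the second after the job is handed in, with the robot touching nothing.
It also fails if it takes over 51 s, if anything falls off the work surface, if the arm or the gripper's body presses on something with over 40 N, if the wrist force passes 120 N, or if a joint passes its speed limit or range.

ROBOT

A 6-joint arm with a two-finger parallel gripper is mounted at the origin on a cart in front of the work surface, level with it; the furniture and walls round the work are solid. World frame = base frame: x ahead of the robot, y to its left, z up, the work surface at z = 0. Lengths are in mm, angles in rad, forces in N, time in s.
With the tool pointing down it reaches from about 350 to 875 mm from the base axis. Payload 4.2 kg.
Tool frame: the origin (TCP) lies between the finger pads; the fingertips stand 25 mm ahead of it and the grasp point (between the pads) lies 6 mm ahead of it; z points along the fingers, y is the line along which they close (so a half turn about z gives the same grasp; the last joint's range is limited). The gripper opens to 85 mm and grips with 20 to 120 N. Pads are 22 mm wide; open, the fingers measure 114 mm over their backs; the gripper's body (76 mm by 85 mm) begins 54 mm behind the grasp point. The pads swing forward as they close: fully open they stand 13 mm farther back than shut.
Start: joints at [-0.904, 0.385, 0.008, 0, -1.194, -0.259], TCP at [247.882, -573.719, 256.312] pointing down, gripper open.
Joint ranges: [-3.14, 3.14], [-1.21, 2.06], [-1.07, 1.41], [-3.16, 2.05], [-2.99, -0.16], [-3.1, 3.1]. Speed limits (rad/s): [2.79, 2.79, 3.14, 3.14, 3.14, 3.14].

INTERFACE

Orientations are given as a unit quaternion [x, y, z, w].
In Python, from bench import arm gives the robot as it stands.
- The arm moves only by the shell command python3 -m pendant 'ROWS'. ROWS is JSON, a list of rows, each a list of 7 numbers: the shift along the tool's x, y, z in m, then the turn, a rotation vector about the tool's x, y, z in degrees, then the finger opening in m, from 0 to 0.0854. In form: [[x, y, z, wx, wy, wz, fingers], ...]. A call has 1 to 12 rows; each row shifts and turns the commanded pose from where the row before left it, along the tool's axes as they then stand; what a row does not reach is not made up. A row lasts 1/10 s, in which the tool goes at most 50 mm and 8.59 degrees, less where a joint would pass 70% of its speed; a pose out of reach is approached as far as the arm can. A call is refused whole if a number of a shift passes 0.05 or a number of a turn 8.59, either way. A call with a gripper value outside its range is refused whole. The fingers move at their own pace and stop on an object; the grip force is fixed at half the most. Time passes only in rows, so rows that do not move let the fingers close. It gives the time, the measured TCP pose, the force, the opening and the grip force at its end, in the units of the state.
- arm.read_state(): the state, without advancing time (a new reading comes with each control period).
- arm.get_image(name): name is "side" or "top"; returns a dict with "image" (480x640x3 uint8, red, green, blue), "fx", "fy", "cx", "cy" (pixels), "k1" (the pictures are not rectified: a ray, as slopes to the right and down, at radius r is drawn at 1 + k1 r^2 times it, then the intrinsics apply), "xyz" and "rotation" of the camera in the world. Camera axes: x right, y down, z forward; pixel columns grow to the right and rows downward; lengths in mm; the calibration is good to about 2 mm. A picture is of the moment at which its call begins. There is no depth.
- arm.job_done(): hands the job in; it is judged then, once.
The state is a dict: "clock": time; "joints": joint angles; "joint_vel": joint speeds; "joint_efforts": joint torques, N m; "position": TCP position; "ee_rot": TCP orientation; "contact_force": force on the tool from outside, world axes, zero at the start; "wrist_torque": the same for the moment, N m; "gripper_width": finger opening in mm; "grasp_force": force on a finger pad.
Only numpy, scipy, OpenCV 4.12 (cv2) and the standard library are available. Lean on these libraries where they do the work, as an engineer would, in place of code of your own. Each camera call takes 0.05 s, during which the arm holds its last target. There are 200 camera calls.

## Working session

There is one attempt and no reset: what is moved stays moved. The work goes in short steps, Python scripts to look and compute and a shell command to move; the robot and the scene stay as the last step left them, time stands still between calls to the robot, and variables do not carry over. Pictures are saved under pics/ and viewed, at most 10 in all, crops included, and the job is handed in when it is done.

```bash
mkdir -p pics; ls; python3 - <<'E'
from bench import arm
import cv2,pickle
d={}
for n in("side","top"):
    r=arm.get_image(n); d[n]=r
    cv2.imwrite(f"pics/{n}0.png",r["image"][:,:,::-1])
    print(n,{k:v for k,v in r.items() if k!="image"})
pickle.dump(d,open("im0.pkl","wb"))
print(arm.read_state())
E
```

```text
pics
side {'fx': 494.62622247126194, 'fy': 494.62622247126194, 'cx': 321.20630935801006, 'cy': 233.67885362534648, 'k1': -0.04909450706784226, 'xyz': array([ 577.9648307 , -687.48564447,  764.57657527]), 'rotation': array([ 0.90327472, -0.02830746,  0.00380122, -0.42811099])}
top {'fx': 592.5151958122672, 'fy': 592.5151958122672, 'cx': 320.9298594089543, 'cy': 228.75714513969805, 'k1': -0.11263305737647757, 'xyz': array([ 437.08608568,   92.92988462, 1274.60305884]), 'rotation': array([-0.70263151,  0.70748934, -0.05639376,  0.05086791])}
{'clock': 0.1, 'joints': array([-9.04399749e-01,  3.85452198e-01,  6.72581498e-03, -4.45398469e-04,
       -1.19400582e+00, -2.58621754e-01]), 'joint_vel': array([-2.08553843e-03, -1.37242791e-03,  3.55819257e-03, -4.93172607e-04,
        9.80864165e-05, -6.00843089e-05]), 'joint_efforts': array([-9.41143990e-04, -3.93318379e+01,  1.88929653e+01,  4.19782788e+00,
       -2.59637724e-03,  4.80205784e-06]), 'position': array([ 247.68717429, -573.2885024 ,  255.33161113]), 'ee_rot': array([-2.02397204e-01,  9.79303013e-01,  9.58602320e-04, -2.46639015e-04]), 'contact_force': array([-0.15177868, -0.36024413,  1.2234831 ]), 'wrist_torque': array([ 0.01099355,  0.06778873, -0.02709184]), 'grasp_force': 0.0, 'gripper_width': 85.0479698787769}
```

View pics/side0.png

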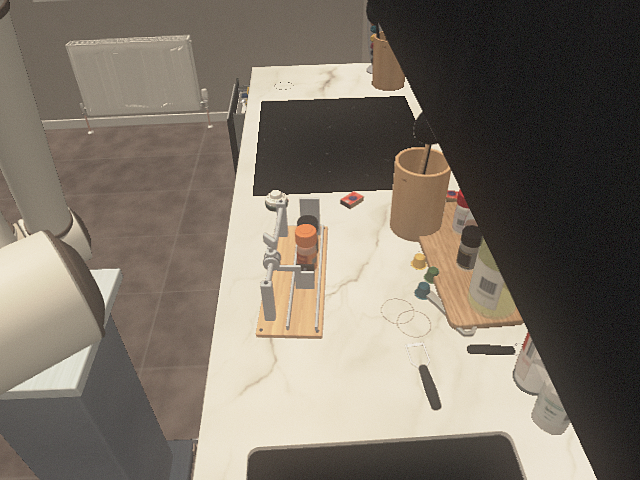

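View pics/top0.png

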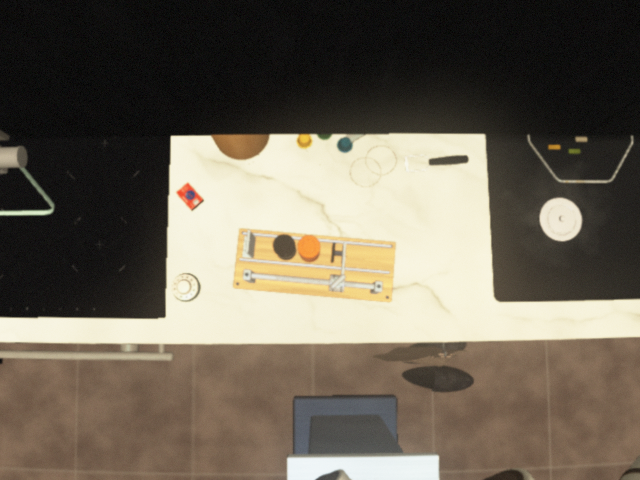

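The side view shows the collar and wing near (271,262), with the jars at (307,240) and the bracket behind them. The top view shows the caddy at (235–395, 230–300), the collar and wing near (337,283), the black jar at (285,246), the orange jar at (309,247) and the bracket at (250,245).

```bash
cat > h.py <<'E'
import numpy as np,cv2
from scipy.spatial.transform import Rotation as R
def ray(im,u,v):
    K=np.array([[im["fx"],0,im["cx"]],[0,im["fy"],im["cy"]],[0,0,1.]])
    p=cv2.undistortPoints(np.array([[[u,v]]],float),K,np.array([im["k1"],0,0,0.]))[0,0]
    # brown model: distorted = p(1+k1 r^2)
    return R.from_quat(im["rotation"]).apply([p[0],p[1],1])
def onz(im,u,v,z):
    d=ray(im,u,v); c=np.array(im["xyz"]); return c+d*(z-c[2])/d[2]
def proj(im,P):
    q=R.from_quat(im["rotation"]).inv().apply(np.array(P,float)-im["xyz"]); x,y=q[0]/q[2],q[1]/q[2]; s=1+im["k1"]*(x*x+y*y)
    return np.array([im["fx"]*x*s+im["cx"],im["fy"]*y*s+im["cy"]])
E
python3 - <<'E'
from h import *
import pickle
d=pickle.load(open("im0.pkl","rb"));t=d["top"]
hsv=cv2.cvtColor(t["image"],cv2.COLOR_RGB2HSV)
m=cv2.inRange(hsv,(8,60,90),(28,255,255)); m[:222]=0; m[310:]=0; m[:,:225]=0; m[:,405:]=0
m=cv2.morphologyEx(m,cv2.MORPH_CLOSE,np.ones((5,5)))
c=max(cv2.findContours(m,0,2)[0],key=cv2.contourArea)
pts=np.array([onz(t,*p[0],12)[:2] for p in c],np.float32)
r=cv2.minAreaRect(pts);print(r); print(cv2.boxPoints(r))
a=t["image"][222:308,228:402,::-1]
cv2.imwrite("pics/topcrop.png",cv2.resize(a,None,fx=4.5,fy=4.5,interpolation=2))
s=d["side"]["image"][180:345,240:345,::-1]
cv2.imwrite("pics/sidecrop.png",cv2.resize(s,None,fx=3.6,fy=3.6,interpolation=2))
E
```

```text
((552.6356201171875, 94.06021118164062), (345.55023193359375, 131.3941192626953), 84.52371978759766)
[[470.74985 -71.6566 ]
 [601.54425 -84.19603]
 [634.52136 259.77704]
 [503.727   272.31647]]
```

View pics/topcrop.png

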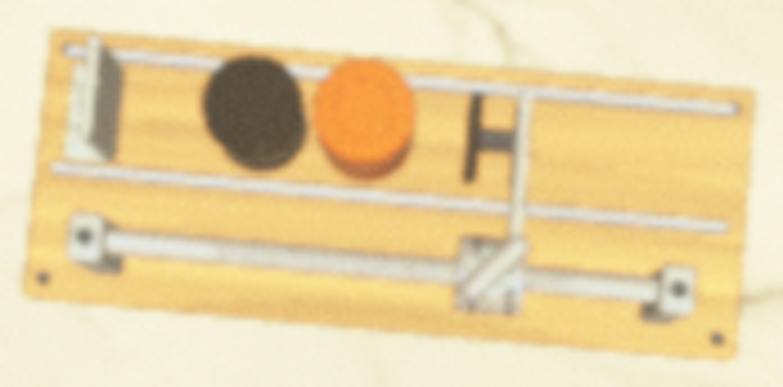

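View pics/sidecrop.png

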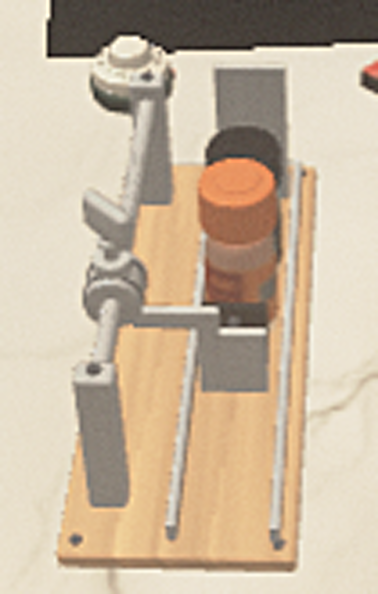

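The crops show the wing from (470,293) to (525,240) in the top crop, at about 45° to the rod, so the screw is tight. The pad is at x≈470, and the order is pad, orange jar, black jar, bracket.

```bash
python3 - <<'E'
from h import *
import pickle
d=pickle.load(open("im0.pkl","rb"));t=d["top"];s=d["side"]
C=np.array([552.64,94.06]);a=np.radians(84.524)
ey=np.array([np.cos(a),np.sin(a)]);ex=np.array([ey[1],-ey[0]])
cad=lambda p:np.round([(p[:2]-C)@ex,(p[:2]-C)@ey],1)
T=lambda u,v,z:onz(t,228+u/4.5,222+v/4.5,z)
print("posts",cad(T(85,236,112)),cad(T(679,289,112)))
w=T(497,266,157);print("wing top",w,cad(w))
for e in((470,293),(525,240)):print(cad(T(*e,157)))
print("collar",cad(T(489,275,105)))
print("pad face",cad(T(466,135,72)),"orange",cad(T(364,107,125)),"black",cad(T(253,104,111)),"bracket",cad(T(100,100,120)),cad(T(120,100,60)))
S=lambda u,v,z:onz(s,240+u/3.6,180+v/3.6,z)
print("side wing",cad(S(106,212,145)),"posts",cad(S(96,370,112)))
# two-view triangulation
A=ray(t,228+497/4.5,222+266/4.5);B=ray(s,240+106/3.6,180+210/3.6)
k=np.linalg.lstsq(np.c_[A,-B],s["xyz"]-t["xyz"],rcond=None)[0];print("tri",t["xyz"]+k[0]*A,s["xyz"]+k[1]*B)
E
```

```text
posts [-40.4 132. ] [ -40.4 -128.2]
wing top [508.02659802  51.25882587 157.        ] [-40.3 -46.9]
[-52.6 -36.6]
[-28.4 -57.7]
collar [-41.1 -45.3]
pad face [ 23.3 -30.5] orange [25.5 15.5] black [24.1 64.6] bracket [ 18.8 130.7] [ 26.6 129. ]
side wing [-42.9 -37.9] posts [ -40.1 -126. ]
tri [508.20480801  51.15414381 154.19246412] [507.37362654  51.03476563 154.14415553]
```

```bash
python3 -m pendant '[[-0.0304,0.0294,0,0,0,0,0.05],[-0.0304,0.0294,0,0,0,0,0.05],[-0.0304,0.0294,0,0,0,0,0.05],[-0.0304,0.0294,0,0,0,0,0.05],[-0.0304,0.0294,0,0,0,0,0.05],[-0.0304,0.0294,0,0,0,0,0.05],[-0.0304,0.0294,0,0,0,0,0.05],[-0.0304,0.0294,0,0,0,0,0.05],[-0.0304,0.0294,0,0,0,0,0.05],[-0.0304,0.0294,0,0,0,0,0.05],[-0.0304,0.0294,0,0,0,0,0.05],[-0.0304,0.0294,0,0,0,0,0.05]]'
python3 -m pendant '[[-0.0304,0.0294,0,0,0,0,0.05],[-0.0304,0.0294,0,0,0,0,0.05],[-0.0304,0.0294,0,0,0,0,0.05],[0,0,0,0,0,8.2,0.05],[0,0,0,0,0,8.2,0.05],[0,0,0,0,0,8.2,0.05],[0,0,0,0,0,8.2,0.05],[0,0,0,0,0,8.2,0.05],[0,0,0,0,0,8.2,0.05],[0,0,0,0,0,8.2,0.05],[0,0,0,0,0,8.2,0.05],[0,0,0,0,0,8.2,0.05]]'
cat >> h.py <<'E'
def st(goal=None):
    from bench import arm
    s=arm.read_state();r=R.from_quat(s["ee_rot"]);M=r.as_matrix()
    print("t",round(s["clock"],2),"p",s["position"].round(1),"yangle",round(float(np.degrees(np.arctan2(M[1,1],M[0,1]))),1),"zax",M[:,2].round(3),"q6",s["joints"][5].round(2),"F",s["contact_force"].round(1),"T",s["wrist_torque"].round(2),"w",round(s["gripper_width"],1),"g",round(s["grasp_force"],1))
    if goal is not None: print("tool shift mm",(M.T@(np.array(goal)-s["position"])).round(1))
    return s
E
python3 -c "
from h import *
st([508,51.3,200])"
```

```text
clock: 1.3
position: [442.9, -103.4, 256.2]
ee_rot: [-0.203, 0.979, 0.0, -0.0]
contact_force: [0.3, -0.3, 0.6]
gripper_width: 50.1
grasp_force: 0.0
clock: 2.5
position: [491.2, 11.9, 255.9]
ee_rot: [0.429, 0.903, -0.0, -0.0]
contact_force: [0.2, -0.5, 0.7]
gripper_width: 49.8
grasp_force: 0.0
t 2.5 p [491.2  11.9 255.9] yangle 39.2 zax [-0.001 -0.    -1.   ] q6 -2.81 F [ 0.2 -0.5  0.7] T [ 0.02 -0.05 -0.03] w 49.8 g 0.0
tool shift mm [19.9 37.9 55.9]
```

```bash
python3 -m pendant '[[0.02,0.038,0,0,0,0,0.04],[0,0,0,0,0,-8.57,0.04],[0,0,0,0,0,-8.57,0.04],[0,0,0,0,0,-8.57,0.04],[0,0,0,0,0,-8.57,0.04],[0,0,0,0,0,-8.57,0.04],[0,0,0,0,0,-8.57,0.04],[0,0,0,0,0,-8.57,0.04],[0,0,0,0,0,-8.57,0.04],[0,0,0,0,0,-8.57,0.04],[0,0,0,0,0,-8.57,0.04],[0,0,0,0,0,-8.57,0.04]]' >/dev/null
python3 -m pendant '[[0,0,0.006,0,0,-8.57,0.04],[0,0,0.006,0,0,-8.57,0.04],[0,0,0.006,0,0,-8.57,0.04],[0,0,0.006,0,0,-8.57,0.04],[0,0,0.006,0,0,-8.57,0.04],[0,0,0.006,0,0,-8.57,0.04],[0,0,0.006,0,0,-8.57,0.04],[0,0,0.006,0,0,-8.57,0.04],[0,0,0.006,0,0,-8.57,0.04],[0,0,0,0,0,-8.57,0.04],[0,0,0,0,0,0,0.04]]'
python3 - <<'E'
from h import *
from bench import arm
st([508,51.3,152])
for n,b in(("side",(200,340,230,340)),):
    r=arm.get_image(n)["image"]; cv2.imwrite("pics/side1.png",cv2.resize(r[180:300,220:340,::-1],None,fx=4.8,fy=4.8,interpolation=2))
E
```

```text
clock: 4.8
position: [507.8, 51.5, 201.7]
ee_rot: [0.905, -0.426, -0.0, 0.0]
contact_force: [0.4, -0.6, 0.1]
gripper_width: 39.7
grasp_force: 0.0
t 4.8 p [507.8  51.5 201.7] yangle -140.5 zax [-0.001 -0.    -1.   ] q6 0.27 F [ 0.4 -0.6  0.1] T [-0.    0.01 -0.03] w 39.7 g 0.0
tool shift mm [ 0.3 -0.1 49.7]
```

View pics/side1.png

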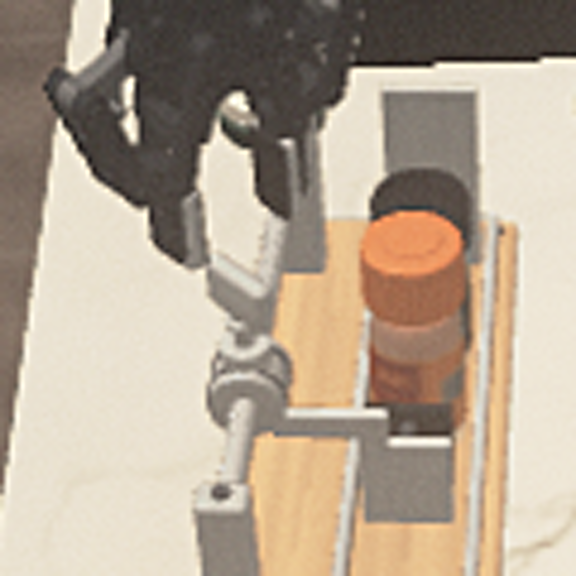

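The open fingers straddle the wing, which sits at about (240,280) between the fingertips at (190,260) and (275,215). Next I descend and pinch it.

```bash
python3 -m pendant '[[0,0,0.015,0,0,0,0.04],[0,0,0.015,0,0,0,0.04],[0,0,0.01,0,0,0,0.04],[0,0,0.01,0,0,0,0.04],[0,0,0,0,0,0,0.03],[0,0,0,0,0,0,0.02],[0,0,0,0,0,0,0.016]]' >/dev/null
python3 -c "
from h import *
st()"
python3 -m pendant '[[0,0,0,0,0,0,0.013],[0,0,0,0,0,0,0.011],[0,0,0,0,0,0,0.009],[0,0,0,0,0,0,0.005],[0,0,0,0,0,0,0],[0,0,0,0,0,0,0],[0,0,0,0,0,0,0]]'>/dev/null
python3 -c "
from h import *
st()"
```

```text
t 5.55 p [509.1  52.  153. ] yangle -140.5 zax [ 0.003  0.001 -1.   ] q6 0.27 F [ 0.5  1.2 -1. ] T [ 0.17 -0.27 -0.  ] w 16.5 g 0.5
t 6.25 p [509.1  51.9 153.1] yangle -140.4 zax [ 0.003  0.001 -1.   ] q6 0.27 F [2.4 1.6 4.2] T [ 0.48 -0.78 -0.03] w 10.2 g 58.7
```

```bash
python3 -m pendant '[[0,0,0,0,0,-6.5,0],[0,0,0,0,0,-6.5,0],[0,0,0,0,0,-6.5,0],[0,0,0,0,0,-6.5,0],[0,0,0,0,0,-6.5,0],[0,0,0,0,0,-6.5,0],[0,0,0,0,0,-6.5,0],[0,0,0,0,0,-6.5,0],[0,0,0,0,0,0,0],[0,0,0,0,0,0,0]]'>/dev/null
python3 - <<'E'
from h import *
from bench import arm
s=st()
M=R.from_quat(s["ee_rot"]).as_matrix(); print("caddy y in tool",(M.T@[0.0954,0.9954,0]).round(4))
t=arm.get_image("side")["image"]; cv2.imwrite("pics/side2.png",cv2.resize(t[180:300,220:340,::-1],None,fx=4.8,fy=4.8,interpolation=2))
E
```

```text
t 7.25 p [509.8  51.9 153.1] yangle -88.6 zax [ 0.004  0.001 -1.   ] q6 1.18 F [5.3 1.4 4.3] T [ 0.26 -1.55 -0.08] w 10.6 g 58.7
caddy y in tool [ 0.12   -0.9927  0.0011]
```

View pics/side2.png

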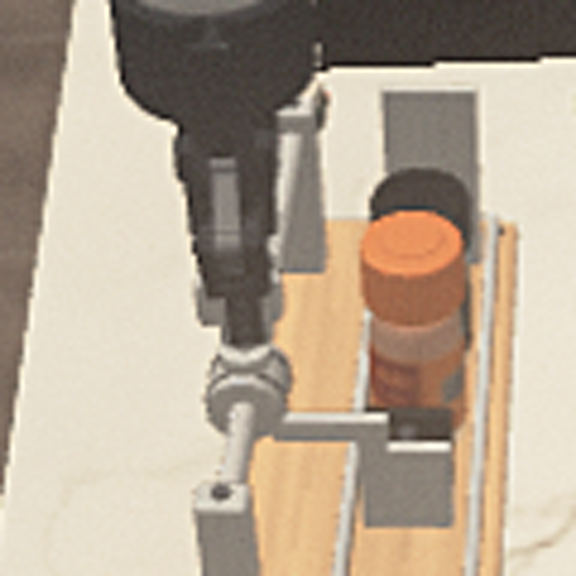

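The wing now lies across the rod, gripped at (235,300). The collar has not moved and the torque is relaxed. I start the slide.

```bash
python3 -m pendant '[[0.0005,-0.004,0,0,0,0,0],[0.0005,-0.004,0,0,0,0,0],[0.0005,-0.004,0,0,0,0,0],[0.0005,-0.004,0,0,0,0,0],[0.0005,-0.004,0,0,0,0,0],[0,0,0,0,0,0,0]]'>/dev/null
cat >> h.py <<'E'
def along():
    s=st();d=s["position"][:2]-[509.8,51.9];e=np.array([0.0954,0.9954]);x=np.array([0.9954,-0.0954])
    print("slid %.2f lateral %.2f  Fy %.2f Fx %.2f"%(d@e,d@x,s["contact_force"][:2]@e,s["contact_force"][:2]@x))
E
python3 -c "
from h import *
along()"
python3 -m pendant '[[0.0005,-0.004,0,0,0,0,0],[0.0005,-0.004,0,0,0,0,0],[0.0005,-0.004,0,0,0,0,0],[0.0005,-0.004,0,0,0,0,0],[0.0005,-0.004,0,0,0,0,0],[0,0,0,0,0,0,0]]'>/dev/null
python3 -c "
from h import *
along()"

```

```text
t 7.9 p [511.7  71.9 153.1] yangle -88.6 zax [ 0.004  0.    -1.   ] q6 1.14 F [5.4 0.  3.7] T [ 0.02 -1.6  -0.22] w 10.4 g 58.8
slid 20.05 lateral -0.03  Fy 0.53 Fx 5.40
t 8.5 p [513.5  91.5 153.1] yangle -88.6 zax [ 0.003 -0.001 -1.   ] q6 1.11 F [ 5.2 -1.8  4. ] T [-0.41 -1.63 -0.15] w 10.2 g 58.9
slid 39.74 lateral -0.06  Fy -1.27 Fx 5.38
```

```bash
python3 -m pendant '[[0.0005,-0.004,0,0,0,0,0],[0.0005,-0.004,0,0,0,0,0],[0.0005,-0.004,0,0,0,0,0],[0,0,0,0,0,0,0]]'>/dev/null
python3 -c "
from h import *
along()"
python3 -m pendant '[[0.0005,-0.004,0,0,0,0,0],[0.0003,-0.0025,0,0,0,0,0],[0,0,0,0,0,0,0]]'>/dev/null
python3 -c "
from h import *
along()"

```

```text
t 8.9 p [514.7 103.4 153.1] yangle -88.6 zax [ 0.003 -0.001 -1.   ] q6 1.08 F [ 6.2 -2.6  4.5] T [-0.46 -1.68 -0.12] w 10.5 g 58.9
slid 51.74 lateral -0.02  Fy -2.03 Fx 6.41
t 9.2 p [515.3 109.7 153.1] yangle -88.6 zax [ 0.003 -0.001 -1.   ] q6 1.07 F [ 6.4 -2.7  4.5] T [-0.61 -1.74 -0.08] w 10.4 g 58.9
slid 58.09 lateral -0.05  Fy -2.06 Fx 6.58
```

```bash
L='from h import *
along()'
python3 -m pendant '[[0.0003,-0.0025,0,0,0,0,0],[0,0,0,0,0,0,0]]'>/dev/null; python3 -c "$L"
python3 -m pendant '[[0.0003,-0.0025,0,0,0,0,0],[0,0,0,0,0,0,0]]'>/dev/null; python3 -c "$L"
python3 -m pendant '[[0.0003,-0.0025,0,0,0,0,0],[0,0,0,0,0,0,0]]'>/dev/null; python3 -c "$L"
```

```text
t 9.4 p [515.5 112.1 153.1] yangle -88.6 zax [ 0.003 -0.001 -1.   ] q6 1.07 F [ 6.8 -3.   5.1] T [-0.69 -1.81 -0.11] w 10.2 g 58.9
slid 60.50 lateral -0.06  Fy -2.31 Fx 7.06
t 9.6 p [515.7 114.6 153.1] yangle -88.6 zax [ 0.003 -0.001 -1.   ] q6 1.07 F [ 6.1 -1.9  3.6] T [-0.77 -1.85 -0.15] w 10.7 g 58.9
slid 62.96 lateral -0.06  Fy -1.27 Fx 6.25
t 9.8 p [516.  117.1 153.1] yangle -88.6 zax [ 0.003 -0.001 -1.   ] q6 1.06 F [ 6.1 -3.2  4.3] T [-0.85 -1.79 -0.14] w 10.2 g 58.9
slid 65.50 lateral -0.04  Fy -2.58 Fx 6.39
```

```bash
L='from h import *
along()'
python3 -m pendant '[[0.0003,-0.0025,0,0,0,0,0],[0,0,0,0,0,0,0]]'>/dev/null; python3 -c "$L"
python3 -m pendant '[[0.0003,-0.0025,0,0,0,0,0],[0,0,0,0,0,0,0]]'>/dev/null; python3 -c "$L"
python3 - <<'E'
from h import *
from bench import arm
s=arm.get_image("side")["image"][170:290,230:330,::-1]; t=arm.get_image("top")["image"][222:302,228:368,::-1]
a=cv2.resize(s,None,fx=3.2,fy=3.2,interpolation=2);b=cv2.resize(t,None,fx=3.4,fy=3.4,interpolation=2)
o=np.zeros((max(a.shape[0],b.shape[0]),a.shape[1]+b.shape[1],3),np.uint8);o[:a.shape[0],:a.shape[1]]=a;o[:b.shape[0],a.shape[1]:]=b
cv2.imwrite("pics/both3.png",o);print(o.shape)
E
```

```text
t 10.0 p [516.2 119.6 153.1] yangle -88.6 zax [ 0.003 -0.001 -1.   ] q6 1.06 F [ 5.3 -2.9  3.8] T [-0.75 -1.78 -0.19] w 10.5 g 58.9
slid 68.02 lateral -0.06  Fy -2.36 Fx 5.51
t 10.2 p [516.5 122.1 153.1] yangle -88.6 zax [ 0.003 -0.001 -1.   ] q6 1.05 F [ 6.  -2.8  4.7] T [-0.8  -1.81 -0.13] w 10.5 g 58.9
slid 70.52 lateral -0.06  Fy -2.24 Fx 6.28
(384, 796, 3)
```

View pics/both3.png

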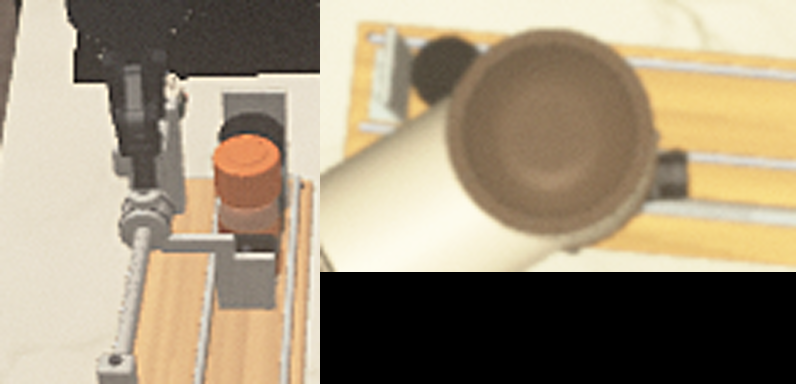

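The black jar at (445,70) is now almost at the bracket at (405,70), and both jars are upright. I continue in small steps.

```bash
L='from h import *
along()'
for i in 1; do python3 -m pendant '[[0.0002,-0.0015,0,0,0,0,0],[0,0,0,0,0,0,0]]'>/dev/null; python3 -c "$L" | tail -1; done
python3 -m pendant '[[0.0002,-0.0015,0,0,0,0,0],[0,0,0,0,0,0,0]]'>/dev/null; python3 -c "$L"|tail -1
python3 -m pendant '[[0.0002,-0.0015,0,0,0,0,0],[0,0,0,0,0,0,0]]'>/dev/null; python3 -c "$L"|tail -1
python3 -m pendant '[[0.0002,-0.0015,0,0,0,0,0],[0,0,0,0,0,0,0]]'>/dev/null; python3 -c "$L"
```

```text
slid 71.90 lateral -0.05  Fy -2.76 Fx 7.06
slid 73.40 lateral -0.05  Fy -2.11 Fx 7.04
slid 74.86 lateral -0.06  Fy -2.98 Fx 5.79
t 11.1 p [517.  127.9 153.1] yangle -88.6 zax [ 0.003 -0.001 -1.   ] q6 1.04 F [ 6.3 -4.1  4.6] T [-0.91 -1.84 -0.1 ] w 10.2 g 58.9
slid 76.39 lateral -0.07  Fy -3.46 Fx 6.65
```

```bash
L='from h import *
along()'
python3 -m pendant '[[0.0002,-0.0015,0,0,0,0,0],[0,0,0,0,0,0,0]]'>/dev/null; python3 -c "$L"|tail -1
python3 -m pendant '[[0.0002,-0.0015,0,0,0,0,0],[0,0,0,0,0,0,0]]'>/dev/null; python3 -c "$L"|tail -1
python3 -m pendant '[[0.0001,-0.001,0,0,0,0,0],[0,0,0,0,0,0,0],[0,0,0,0,0,0,0]]'>/dev/null; python3 - <<'E'
from h import *
from bench import arm
along()
f=[]
for i in range(12):
    arm.get_image("side"); f.append(np.r_[arm.read_state()["contact_force"],arm.read_state()["wrist_torque"]])
print(np.mean(f,0).round(2),np.std(f,0).round(2))
E
```

```text
slid 77.89 lateral -0.03  Fy -2.09 Fx 6.33
slid 79.38 lateral -0.03  Fy -2.67 Fx 6.09
t 11.8 p [517.4 131.8 153.1] yangle -88.6 zax [ 0.003 -0.001 -1.   ] q6 1.04 F [ 7.2 -3.1  4.1] T [-0.97 -1.83 -0.11] w 10.5 g 58.9
slid 80.31 lateral -0.05  Fy -2.38 Fx 7.47
[ 6.37 -3.43  4.59 -0.96 -1.83 -0.1 ] [0.58 0.24 0.55 0.02 0.03 0.02]
```

```bash
python3 - <<'E'
from h import *
from bench import arm
import pickle
s=arm.get_image("side"); t=arm.get_image("top");pickle.dump((s,t),open("im4.pkl","wb"))
a=cv2.resize(s["image"][205:275,285:335,::-1],None,fx=7,fy=7,interpolation=2);b=cv2.resize(t["image"][225:275,230:280,::-1],None,fx=8.8,fy=8.8,interpolation=2)
o=np.zeros((490,a.shape[1]+b.shape[1],3),np.uint8);o[:a.shape[0],:a.shape[1]]=a;o[:b.shape[0],a.shape[1]:]=b
cv2.imwrite("pics/both4.png",o);print(o.shape)
E
```

```text
(490, 790, 3)
```

View pics/both4.png

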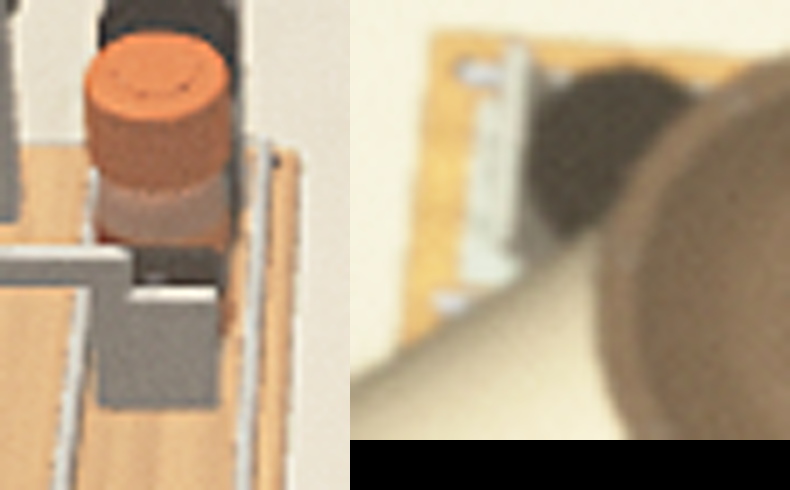

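The black cap's left edge at (527,150) looks nearly in contact with the bracket face at x≈530. The force still shows only jar friction, so I continue while averaging the force readings.

```bash
cat > m.py <<'E'
from h import *
from bench import arm
f=[];p=[]
for i in range(6):
    if i: arm.get_image("side")
    s=arm.read_state(); f.append(np.r_[s["contact_force"],s["wrist_torque"]]);p.append(s["position"][:2])
f=np.mean(f,0);p=np.mean(p,0)-[509.8,51.9]
print("t %.2f slid %.2f lat %.2f Fy %.2f Tx %.3f Fx %.2f w %.1f"%(s["clock"],p@[.0954,.9954],p@[.9954,-.0954],f[:2]@[.0954,.9954],f[3],f[:2]@[.9954,-.0954],s["gripper_width"]))
E
python3 m.py
python3 -m pendant '[[0.0002,-0.0015,0,0,0,0,0],[0,0,0,0,0,0,0]]'>/dev/null; python3 m.py
python3 -m pendant '[[0.0002,-0.0015,0,0,0,0,0],[0,0,0,0,0,0,0]]'>/dev/null; python3 m.py
python3 -m pendant '[[0.0002,-0.0015,0,0,0,0,0],[0,0,0,0,0,0,0]]'>/dev/null; python3 m.py
```

```text
t 12.75 slid 80.34 lat -0.05 Fy -2.87 Tx -0.954 Fx 6.87 w 10.5
t 13.20 slid 81.70 lat -0.06 Fy -3.08 Tx -1.118 Fx 6.72 w 10.5
t 13.65 slid 82.91 lat -0.06 Fy -3.93 Tx -1.380 Fx 6.72 w 10.5
t 14.10 slid 84.09 lat -0.07 Fy -5.18 Tx -1.696 Fx 7.67 w 10.3
```

```bash
python3 -m pendant '[[0.0002,-0.0015,0,0,0,0,0],[0.0002,-0.0015,0,0,0,0,0],[0,0,0,0,0,0,0]]'>/dev/null; python3 m.py
```

```text
t 14.65 slid 86.46 lat -0.08 Fy -6.82 Tx -2.324 Fx 8.21 w 10.2
```

Which notch is best depends on the pad's zero point, so I back off briefly to find where the pad unloads.

```bash
python3 -m pendant '[[-0.0005,0.004,0,0,0,0,0],[0,0,0,0,0,0,0]]'>/dev/null; python3 m.py
python3 -m pendant '[[-0.0002,0.0018,0,0,0,0,0],[0,0,0,0,0,0,0]]'>/dev/null; python3 m.py
python3 -m pendant '[[-0.0002,0.0018,0,0,0,0,0],[0,0,0,0,0,0,0]]'>/dev/null; python3 m.py
python3 -m pendant '[[-0.0002,0.0018,0,0,0,0,0],[0,0,0,0,0,0,0]]'>/dev/null; python3 m.py
python3 -m pendant '[[-0.0002,0.0018,0,0,0,0,0],[0,0,0,0,0,0,0]]'>/dev/null; python3 m.py
python3 -m pendant '[[-0.0002,0.0018,0,0,0,0,0],[0,0,0,0,0,0,0]]'>/dev/null; python3 m.py
```

```text
t 15.10 slid 82.95 lat -0.06 Fy -5.43 Tx -1.795 Fx 7.46 w 10.2
t 15.55 slid 81.83 lat -0.03 Fy -2.99 Tx -1.158 Fx 6.53 w 10.5
t 16.00 slid 80.47 lat -0.02 Fy -2.22 Tx -0.721 Fx 6.09 w 10.2
t 16.45 slid 79.05 lat -0.01 Fy -0.37 Tx -0.310 Fx 5.37 w 10.5
t 16.90 slid 77.52 lat -0.01 Fy 0.67 Tx -0.066 Fx 5.32 w 10.3
t 17.35 slid 75.78 lat -0.01 Fy 0.38 Tx 0.030 Fx 5.28 w 10.3
```

```bash
python3 -m pendant '[[0.0005,-0.004,0,0,0,0,0],[0.0005,-0.004,0,0,0,0,0],[0.0003,-0.003,0,0,0,0,0],[0.0002,-0.002,0,0,0,0,0],[0,0,0,0,0,0,0]]'>/dev/null; python3 m.py
```

```text
t 18.10 slid 86.73 lat -0.09 Fy -6.30 Tx -2.098 Fx 8.18 w 10.5
```

```bash
python3 -m pendant '[[0,0,0,0,0,6.5,0],[0,0,0,0,0,6.5,0],[0,0,0,0,0,6.5,0],[0,0,0,0,0,6.5,0],[0,0,0,0,0,6.5,0],[0,0,0,0,0,6.5,0],[0,0,0,0,0,6.5,0],[0,0,0,0,0,4,0],[0,0,0,0,0,0,0]]'>/dev/null; python3 -c "
from h import *
along()"
python3 -m pendant '[[0,0,0,0,0,2.5,0],[0,0,0,0,0,2,0],[0,0,0,0,0,0,0]]'>/dev/null; python3 -c "
from h import *
along()"
```

```text
t 19.0 p [517.1 135.9 153.1] yangle -138.1 zax [-0.001 -0.008 -1.   ] q6 0.16 F [  7.8 -14.8   7.5] T [-4.18 -2.23  0.11] w 10.5 g 60.9
slid 84.33 lateral -0.72  Fy -14.01 Fx 9.22
t 19.3 p [517.  135.8 153.1] yangle -142.6 zax [-0.002 -0.008 -1.   ] q6 0.08 F [  7.4 -14.6   6.6] T [-4.21 -2.18  0.13] w 10.0 g 60.8
slid 84.15 lateral -0.85  Fy -13.79 Fx 8.80
```

Tightening shifted the tool back about 2.4 mm and raised the force. I loosen in stages to see at what angle this happens.

```bash
cat > n.py <<'E'
from h import *
along()
E
python3 -m pendant '[[0,0,0,0,0,-6.5,0],[0,0,0,0,0,-6.5,0],[0,0,0,0,0,0,0]]'>/dev/null; python3 n.py
python3 -m pendant '[[0,0,0,0,0,-6.5,0],[0,0,0,0,0,-6.5,0],[0,0,0,0,0,0,0]]'>/dev/null; python3 n.py
python3 -m pendant '[[0,0,0,0,0,-7.5,0],[0,0,0,0,0,-6.5,0],[0,0,0,0,0,0,0]]'>/dev/null; python3 n.py
python3 -m pendant '[[0,0,0,0,0,-7.5,0],[0,0,0,0,0,-6.5,0],[0,0,0,0,0,0,0]]'>/dev/null; python3 n.py
```

```text
t 19.6 p [517.3 136.1 153.1] yangle -129.5 zax [-0.001 -0.007 -1.   ] q6 0.31 F [  7.8 -12.7   7.4] T [-3.92 -2.33 -0.07] w 10.2 g 59.2
slid 84.58 lateral -0.53  Fy -11.88 Fx 8.96
t 19.9 p [517.6 136.7 153.1] yangle -116.5 zax [ 0.    -0.006 -1.   ] q6 0.54 F [  8.2 -12.3   5.8] T [-3.47 -2.48 -0.04] w 10.5 g 59.1
slid 85.16 lateral -0.28  Fy -11.47 Fx 9.29
t 20.2 p [517.9 137.4 153.1] yangle -102.5 zax [ 0.001 -0.005 -1.   ] q6 0.78 F [ 8.9 -9.2  5.3] T [-2.79 -2.32 -0.07] w 10.1 g 59.1
slid 85.93 lateral -0.12  Fy -8.35 Fx 9.76
t 20.5 p [517.9 138.  153.1] yangle -88.5 zax [ 0.001 -0.004 -1.   ] q6 1.03 F [ 7.7 -8.   5.9] T [-2.24 -2.3  -0.07] w 10.4 g 59.1
slid 86.51 lateral -0.10  Fy -7.24 Fx 8.46
```

The shift is smooth and reversible, so it comes from finger compliance. The collar itself sits near 85, about 1.5 mm short of the notch at 86.4. I push slightly further and then tighten.

```bash
python3 -m pendant '[[0.0002,-0.0012,0,0,0,0,0],[0.0001,-0.001,0,0,0,0,0],[0,0,0,0,0,0,0]]'>/dev/null; python3 m.py
```

```text
t 21.05 slid 88.10 lat -0.12 Fy -9.00 Tx -2.881 Fx 9.04 w 10.4
```

```bash
python3 -m pendant '[[0,0,0,0,0,6.5,0],[0,0,0,0,0,6.5,0],[0,0,0,0,0,6.5,0],[0,0,0,0,0,6.5,0],[0,0,0,0,0,6.5,0],[0,0,0,0,0,6.5,0],[0,0,0,0,0,6.5,0],[0,0,0,0,0,6.5,0],[0,0,0,0,0,0,0]]'>/dev/null; python3 n.py
python3 -m pendant '[[0,0,0,0,0,3,0],[0,0,0,0,0,0,0]]'>/dev/null; python3 n.py
python3 -m pendant '[[0,0,0,0,0,3,0],[0,0,0,0,0,0,0]]'>/dev/null; python3 n.py
```

```text
t 21.95 p [517.3 138.8 153.1] yangle -140.6 zax [-0.001 -0.007 -1.   ] q6 0.11 F [  6.1 -11.4   7.7] T [-3.5  -1.95  0.03] w 10.2 g 59.8
slid 87.18 lateral -0.78  Fy -10.73 Fx 7.14
t 22.15 p [517.3 138.7 153.1] yangle -143.6 zax [-0.001 -0.007 -1.   ] q6 0.06 F [  6.3 -12.2   6.8] T [-3.49 -1.84  0.12] w 10.6 g 60.5
slid 87.08 lateral -0.85  Fy -11.57 Fx 7.48
t 22.35 p [517.2 138.6 153.1] yangle -146.5 zax [-0.002 -0.007 -1.   ] q6 0.01 F [  6.9 -11.9   7.1] T [-3.5  -1.8   0.49] w 10.4 g 69.7
slid 87.03 lateral -0.92  Fy -11.20 Fx 8.03
```

```bash
python3 -m pendant '[[0,0,0,0,0,3,0],[0,0,0,0,0,0,0]]'>/dev/null; python3 n.py
python3 -m pendant '[[0,0,0,0,0,3,0],[0,0,0,0,0,0,0],[0,0,0,0,0,0,0]]'>/dev/null; python3 n.py
```

```text
t 22.55 p [517.1 138.6 153.1] yangle -149.3 zax [-0.002 -0.008 -1.   ] q6 -0.04 F [  6.3 -12.2   7.8] T [-3.47 -1.69  1.21] w 10.6 g 87.3
slid 87.01 lateral -0.96  Fy -11.56 Fx 7.39
t 22.85 p [517.1 138.6 153.2] yangle -152.1 zax [-0.002 -0.009 -1.   ] q6 -0.09 F [  6.2 -11.1   7.5] T [-3.5  -1.61  1.93] w 10.6 g 107.0
slid 87.03 lateral -1.00  Fy -10.50 Fx 7.26
```

```bash
python3 -m pendant '[[0,0,0,0,0,-6,0],[0.0025,0.0017,0,0,0,0,0],[0,0,0,0,0,0,0]]'>/dev/null; python3 n.py
python3 -m pendant '[[0,0,0,0,0,0,0.02],[0,0,0,0,0,0,0.03],[0,0,0,0,0,0,0.04],[0,0,0,0,0,0,0.04],[0,0,0,0,0,0,0.04]]'>/dev/null; python3 n.py
```

```text
t 23.15 p [517.1 137.6 153.1] yangle -146.4 zax [-0.    -0.004 -1.   ] q6 0.02 F [ 4.3 -3.6  7.9] T [-1.42 -1.01  0.46] w 10.3 g 70.2
slid 86.00 lateral -0.87  Fy -3.20 Fx 4.67
t 23.65 p [516.6 139.5 151.9] yangle -146.5 zax [-0.001 -0.001 -1.   ] q6 0.02 F [ 0.7 -0.4  0.3] T [0.05 0.03 0.01] w 40.2 g 0.0
slid 87.83 lateral -1.57  Fy -0.36 Fx 0.77
```

Now I lift clear, swing the arm aside toward −y, and look.

```bash
python3 -m pendant '[[0,0,-0.02,0,0,0,0.04],[0,0,-0.03,0,0,0,0.04],[0,0,-0.04,0,0,0,0.04],[0.042,0.026,0,0,0,0,0.04],[0.042,0.026,0,0,0,0,0.04],[0.042,0.026,0,0,0,0,0.04],[0.042,0.026,0,0,0,0,0.04],[0.042,0.026,0,0,0,0,0.04],[0.042,0.026,0,0,0,0,0.04],[0.042,0.026,0,0,0,0,0.04],[0,0,0,0,0,0,0.04]]'>/dev/null; python3 - <<'E'
from h import *
from bench import arm
import pickle
st()
s=arm.get_image("side"); t=arm.get_image("top");pickle.dump((s,t),open("im5.pkl","wb"))
a=cv2.resize(s["image"][170:345,240:345,::-1],None,fx=2.5,fy=2.5,interpolation=2);b=cv2.resize(t["image"][222:308,228:402,::-1],None,fx=3,fy=3,interpolation=2)
o=np.zeros((440,a.shape[1]+b.shape[1],3),np.uint8);o[:a.shape[0],:a.shape[1]]=a;o[:b.shape[0],a.shape[1]:]=b
cv2.imwrite("pics/both5.png",o);print(o.shape)
E
```

```text
t 24.75 p [ 527.1 -210.8  241.6] yangle -146.9 zax [-0.001 -0.001 -1.   ] q6 0.67 F [-0.4  0.6 -0.3] T [0.06 0.03 0.01] w 40.2 g 0.0
(440, 784, 3)
```

View pics/both5.png

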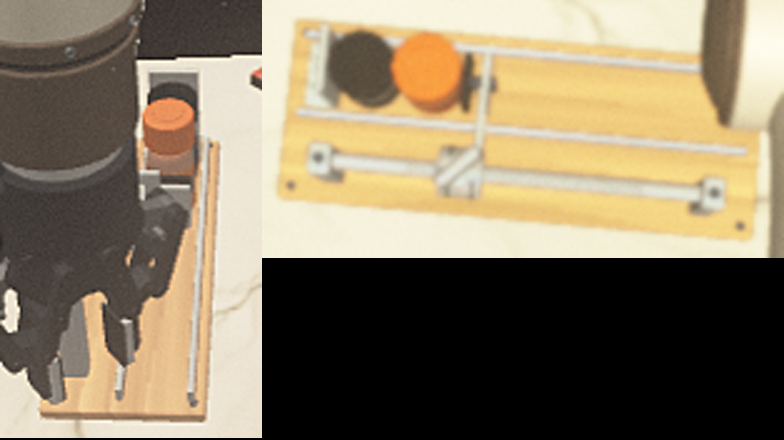

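The picture shows both jars upright and tight against the bracket, with the pad at (466,85) touching the orange jar and the wing back at its tight angle at (460,170). I do one numeric check of pad compression from the before and after images.

```bash
python3 - <<'E'
from h import *
import pickle
t0=pickle.load(open("im0.pkl","rb"))["top"];t1=pickle.load(open("im5.pkl","rb"))[1]
C=np.array([552.64,94.06]);ey=np.array([.0954,.9954]);ex=np.array([.9954,-.0954])
for t,sh in((t0,0),(t1,86.4)):
    g=cv2.cvtColor(t["image"],cv2.COLOR_RGB2GRAY).astype(np.float32)
    def prof(x,y0,y1,z):
        ys=np.arange(y0,y1,1.);p=np.array([np.mean([g[None][0][0,0]*0+cv2.getRectSubPix(g,(1,1),tuple(map(float,proj(t,[*(C+(x+k)*ex+y*ey),z]))))[0,0] for k in(-6,-3,0,3,6)]) for y in ys]);return ys-sh,p
    ys,p=prof(6,sh-75,sh-15,95);print("arm bright",ys[np.argmax(p)],p.max().round());w=np.clip(p-np.percentile(p,80),0,None);print((w*ys).sum()/w.sum())
    ys,p=prof(12,sh-50,sh-10,72);print("pad dark",list(zip(ys[::2].round(),p[::2].round())))
E
```

```text
arm bright -56.0 220.0
-56.45300909474318
pad dark [(np.float64(-50.0), np.float32(178.0)), (np.float64(-48.0), np.float32(189.0)), (np.float64(-46.0), np.float32(193.0)), (np.float64(-44.0), np.float32(193.0)), (np.float64(-42.0), np.float32(193.0)), (np.float64(-40.0), np.float32(191.0)), (np.float64(-38.0), np.float32(180.0)), (np.float64(-36.0), np.float32(149.0)), (np.float64(-34.0), np.float32(110.0)), (np.float64(-32.0), np.float32(106.0)), (np.float64(-30.0), np.float32(144.0)), (np.float64(-28.0), np.float32(186.0)), (np.float64(-26.0), np.float32(202.0)), (np.float64(-24.0), np.float32(206.0)), (np.float64(-22.0), np.float32(206.0)), (np.float64(-20.0), np.float32(206.0)), (np.float64(-18.0), np.float32(206.0)), (np.float64(-16.0), np.float32(205.0)), (np.float64(-14.0), np.float32(205.0)), (np.float64(-12.0), np.float32(206.0))]
arm bright -56.0 216.0
-58.24892344611316
pad dark [(np.float64(-50.0), np.float32(175.0)), (np.float64(-48.0), np.float32(145.0)), (np.float64(-46.0), np.float32(106.0)), (np.float64(-44.0), np.float32(90.0)), (np.float64(-42.0), np.float32(99.0)), (np.float64(-40.0), np.float32(114.0)), (np.float64(-38.0), np.float32(123.0)), (np.float64(-36.0), np.float32(127.0)), (np.float64(-34.0), np.float32(131.0)), (np.float64(-32.0), np.float32(137.0)), (np.float64(-30.0), np.float32(145.0)), (np.float64(-28.0), np.float32(151.0)), (np.float64(-26.0), np.float32(155.0)), (np.float64(-24.0), np.float32(158.0)), (np.float64(-22.0), np.float32(162.0)), (np.float64(-20.0), np.float32(162.0)), (np.float64(-18.0), np.float32(163.0)), (np.float64(-16.0), np.float32(162.0)), (np.float64(-14.0), np.float32(163.0)), (np.float64(-12.0), np.float32(163.0))]
```

```bash
python3 - <<'E'
from h import *
import pickle
t0=pickle.load(open("im0.pkl","rb"))["top"];t1=pickle.load(open("im5.pkl","rb"))[1]
C=np.array([552.64,94.06]);ey=np.array([.0954,.9954]);ex=np.array([.9954,-.0954])
for t,sh in((t0,0),(t1,86.4)):
    g=cv2.cvtColor(t["image"],cv2.COLOR_RGB2GRAY).astype(np.float32)
    def prof(xs,y0,y1,z):
        ys=np.arange(y0,y1,.5);return ys,np.array([np.mean([cv2.getRectSubPix(g,(1,1),tuple(map(float,proj(t,[*(C+x*ex+(y+sh)*ey),z]))))[0,0] for x in xs]) for y in ys])
    B=cv2.cvtColor(t["image"],cv2.COLOR_RGB2HSV)[:,:,1].astype(np.float32); g0=g
    g=B  # saturation: metal low, wood high
    for xs in((-10,-6,-2),(6,10,14)):
        ys,p=prof(xs,-72,-40,95);w=np.clip(np.median(p)-15-p,0,None);print("arm",xs,((w*ys).sum()/w.sum()).round(2),p.min().round())
    ys,p=prof((-50,-46,-30,-26),-75,-20,108);m=p<(p.min()+p.max())/2;print("collar edges",ys[m][[0,-1]])
    g=g0;ys,p=prof((8,12,36,40),-58,-26,72);print("pad min",ys[p.argmin()])
E
```

```text
arm (-10, -6, -2) -54.96 31.0
arm (6, 10, 14) -54.72 34.0
collar edges [-59.5 -32. ]
pad min -32.5
arm (-10, -6, -2) -56.52 31.0
arm (6, 10, 14) -56.43 33.0
collar edges [-60.5 -32.5]
pad min -43.5
```

```bash
python3 -c "
from bench import arm
print(arm.job_done())"
```

```text
the job is handed in; nothing more can be done
None
```

I loosened the screw, slid the collar until the pad pressed both upright jars against the bracket, tightened the screw to its end stop and let go. I then handed the job in at about 25 s, with no verdict returned; wrist force and image checks put the pad force at about 8 to 10 N.

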